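Slide a brass flange along the rail into the brazing jig's corner

TASK

Without picking it up, push the brass flange flat against the jig's long rail while all of it is still short of the yellow line, then slide it along the rail, keeping it against the rail beyond the line, until it sits snugly in the corner pocket, flush against both the rail and the end stop. The flange must stay flat on the jig plate throughout; leave the other things where they are, and finish clear of everything.

Things in the scene. Friction and masses are not known exactly. Their poses are not given: they have to be found in the camera images.
- jig: Fixed brazing jig: bare level dark steel plate 200 mm (its x) by 340 mm (its y), 10 mm thick, with 3 mm bolt heads at its corners. Origin at the centre of the plate's underside, on the bench; plate top at z = 10 mm, z up. A rail along its +x side and an end stop at its +y end make the corner pocket.
- rail_face (a point): Middle of the rail's guiding face, the plane x = +70 mm of the jig, which looks to the jig's -x. Straight aluminium rail along the jig's y, 320 mm long, 14 mm wide, rising 20 mm above the plate. Axes parallel to the jig's.
- stop_face (a point): On the end stop's face, the plane y = +120 mm of the jig, which looks to the jig's -y. Aluminium bar 14 mm thick, rising 20 mm above the plate, from x = +2 mm to the rail. Axes parallel to the jig's.
- lip (a point): Top of the inner edge, at the mouth end, of the low blue lip facing the rail: 6 mm above the plate, 8 mm wide, inner face at x = +14 mm of the jig (pocket 56 mm wide), from y = +87 mm to the stop. A slanted lead-in of the same height splays away from the rail from there back to y = +72 mm, x = -1 mm.
- line (a point): Middle of the painted yellow line, flat on the plate, 5 mm wide, that crosses it along the jig's x at y = +30 mm, before the pocket. Short of the line means smaller jig y.
- pocket (a point): The point on the plate top (10 mm above the bench) where the centre of the flange's underside lies when fully home: x = +45 mm, y = +95 mm in the jig's frame; its axes are parallel to the jig's.
- flange: The loose part: square brass flange 50 x 50 mm, 16 mm thick, lying flat on the jig plate, with an upright copper stub 22 mm in diameter in the middle, rising 24 mm above the flange (top 40 mm above the plate). About 0.25 to 0.5 kg. Origin at the centre of its underside, z up, x and y parallel to its square edges. It starts on the bare plate short of the yellow line and away from the rail, turned up to 0.5 rad from the jig.
- coupling: Loose copper tube coupling, 26 mm diameter, 26 mm high, standing on the jig plate at about x = -70 mm, y = +120 mm in the jig's frame, outside the pocket; origin at the centre of its underside. Bystander.
- elbow: Loose copper elbow, two 28 mm arms of 22 to 25 mm diameter, lying on the bench left of the jig; origin under its corner. Bystander.
- flux: Loose black jar with a blue cap, 72 mm diameter, 85 mm high, standing on the bench right of the jig; origin at the centre of its underside. Bystander.
- spanner: Loose spanner lying on the bench right of the jig. Bystander.
- brush: Loose brush lying on the bench left of the jig. Bystander.
- tee: Loose brass tee, 60 mm long, lying on the bench right of the jig. Bystander.
Not all that is in view belongs to the job. Leave any pink or red look-alike of the flange alone.

How it is judged:
By the outcome, as a careful person would: the job done as asked, in the order asked, and still so for the second after the job is handed in, with the robot touching nothing.
It also fails if it takes over 67 s, if anything falls off the work surface, if the arm or the gripper's body presses on something with over 40 N, if the wrist force passes 120 N, or if a joint passes its speed limit or range.

ROBOT

A 6-joint arm with a two-finger parallel gripper is mounted at the origin on the work surface. World frame = base frame: x ahead of the robot, y to its left, z up, the work surface at z = 0. Lengths are in mm, angles in rad, forces in N, time in s.
With the tool pointing down it reaches from about 350 to 975 mm from the base axis. Payload 7.1 kg.
Tool frame: the origin (TCP) lies at the very end of the fingers, on their centre line; the grasp point (between the pads) lies 19 mm behind it (ctrl.grasp_offset is the distance from the TCP to the grasp point, in mm); z points along the fingers, y is the line along which they close (so a half turn about z gives the same grasp; the last joint's range is limited). The gripper opens to 88 mm and grips with 3 to 60 N. Pads are 20 mm wide; open, the fingers measure 115 mm over their backs; the gripper's body (75 mm by 178 mm) begins 61 mm behind the grasp point.
Start: joints at [-1.211, 0.423, 1.63, -0, 1.089, -0.019], TCP at [231.145, -580.669, 222.675] pointing down, gripper open.
Joint ranges: [-3, 3], [-0.9, 2.11], [0.09, 2.58], [-1.31, 4.45], [0.11, 2.69], [-2.54, 2.54]. Speed limits (rad/s): [2.39, 2.39, 3.01, 3.14, 3.14, 3.14].

INTERFACE

Orientations are given as a rotation vector (axis times angle).
In Python, from workcell import ctrl, viewer, ticket, models gives the robot as it stands.
- The arm moves only by the tool play_rows, never from a script. Its arguments are lists of equal length, an entry for each row: "dp": the shift along the world's x, y, z in mm, a list of three; "yaw": the turn about the world's z in degrees. In form: {"dp": [[tx, ty, tz], ...], "yaw": [yaw, ...]}. A call has 1 to 8 rows; each row shifts and turns the commanded pose from where the row before left it; what a row does not reach is not made up. A row lasts 1/12 s, in which the tool goes at most 41.7 mm and 7.16 degrees, less where a joint would pass 70% of its speed; a pose out of reach is approached as far as the arm can. A call is refused whole if a number of a shift passes 41.7 or a number of a turn 7.16, either way. A call with a gripper value outside its range is refused whole. "gripper" is the closure, from 0 (fully open) to 1 (shut), set as the call begins (left out, the last holds). The fingers move at their own pace and stop on an object; the grip force is fixed at half the most. Time passes only in rows, so rows that do not move let the fingers close. It gives the time, the measured TCP pose, the force, the opening and the grip force at its end, in the units of the state.
- ctrl.get_obs(): the state, without advancing time (a new reading comes with each control period).
- viewer.get_image(name): name is "scene" or "top"; returns a dict with "pixels" (400x640x3 uint8, red, green, blue), "range_z" (400x640 float32, mm along the optical axis (not along the pixel's ray), 0 where there is no reading), "fx", "fy", "cx", "cy" (pixels), "dist_coeffs" ([k1, k2, p1, p2, k3] as OpenCV has them; the pictures are not rectified), "T" (4x4, takes a point from camera to world coordinates). Camera axes: x right, y up, looking along -z (the intrinsics and any distortion apply to the point x, -y, -z); pixel columns grow to the right and rows downward; lengths in mm; the calibration is good to about 2 mm. A picture is of the moment at which its call begins.
- ticket.close_job(): hands the job in; it is judged then, once.
Trained networks look in a picture, given as the dict that the camera call returned (one of the last four; its "shot" number tells which), for a name from the list of things; names that differ only in an ending like _2 or _b are one class to them, and where a whole thing is asked for, a point or a joint stands for the part that bears it (a point fixed in the world has none). Each returns a list of dicts, best first, with "conf" (0 to 1); they miss things now and then, are a little off and sometimes report something else, mostly with a low value. They report only what shows in the picture. A call takes as long as a camera call. They do not tell look-alikes from the thing itself.
- models.look_for(picture, name): "bbox" ([centre column, centre row, width, height] in pixels, round what is visible of it).
- models.landmark_of(picture, name): "location" ([column, row] in pixels: a listed point, or the origin of a listed thing).
The state is a dict: "t": time; "qpos": joint angles; "qvel": joint speeds; "joint_torque": joint torques, N m; "ee_pos": TCP position; "orientation": TCP orientation; "ft_force": force on the tool from outside, world axes, zero at the start; "moment": the same for the moment, N m; "width": finger opening in mm; "grasp_force": force on a finger pad.
Only numpy, scipy, OpenCV 4.12 (cv2) and the standard library are available. Lean on these libraries where they do the work, as an engineer would, in place of code of your own. Each camera call takes 0.05 s, during which the arm holds its last target. There are 200 camera calls.

## Working session

There is one attempt and no reset: what is moved stays moved. The work goes in short steps, Python scripts to look and compute and a tool call to move; the robot and the scene stay as the last step left them, time stands still between calls to the robot, and variables do not carry over. Pictures are saved under pics/ and viewed, at most 10 in all, crops included, and the job is handed in when it is done.

Besides the shell and the picture viewer there is one more tool, called after "Request:" as a command line: name --pt "numbers of a row" for each row, then --argument value for the rest. play_rows: Moves the arm, as the interface text tells. Its arguments: {"type":"object","properties":{"dp":{"type":"array"},"yaw":{"type":"array"},"gripper":{"type":"number"}},"required":["dp","yaw"]}

```bash
mkdir -p pics
cat > h.py <<'E'
import numpy as np, cv2
from workcell import ctrl, viewer, ticket, models
def ray(im,px):
    K=np.array([[im["fx"],0,im["cx"]],[0,im["fy"],im["cy"]],[0,0,1.]])
    p=cv2.undistortPoints(np.array([[px]],float),K,np.array(im["dist_coeffs"],float))[0,0]
    T=np.array(im["T"]); return T[:3,3],T[:3,:3]@np.array([p[0],-p[1],-1.])
def atz(im,px,z):
    o,d=ray(im,px); return o+d*(z-o[2])/d[2]
def proj(im,P):
    T=np.linalg.inv(np.array(im["T"])); q=T[:3,:3]@np.asarray(P,float)+T[:3,3]
    K=np.array([[im["fx"],0,im["cx"]],[0,im["fy"],im["cy"]],[0,0,1.]])
    return cv2.projectPoints(np.array([[q[0],-q[1],-q[2]]]),np.zeros(3),np.zeros(3),K,np.array(im["dist_coeffs"],float))[0][0,0]
def save(im,n): cv2.imwrite("pics/"+n,im["pixels"][:,:,::-1])
E
python3 - <<'E'
from h import *
np.set_printoptions(precision=1,suppress=True)
for c in ("top","scene"):
    im=viewer.get_image(c); save(im,c+"0.png"); print(c,np.array(im["T"])[:3,3])
    for n,z in (("jig",0),("rail_face",20),("stop_face",20),("lip",16),("line",10),("pocket",10),("flange",10),("coupling",10)):
        for r in models.landmark_of(im,n)[:3]:
            print(n,r["conf"],np.array(r["location"]),atz(im,r["location"],z))
print(ctrl.get_obs())
E
```

```text
top [ 253.6  -33.6 1561.1]
jig 0.94 [327.9 192.3] [565.  -25.7   0. ]
rail_face 0.61 [331.1 173.9] [627.2 -37.8  20. ]
stop_face 0.93 [295.8 170. ] [643.1  87.3  20. ]
lip 0.82 [303.1 178.8] [611.7  61.6  16. ]
line 0.64 [318.  188.8] [576.    9.2  10. ]
flange 0.77 [350.  214.9] [ 481.3 -102.3   10. ]
flange 0.74 [352.5 258.8] [ 328.  -108.1   10. ]
flange 0.72 [380.9 262.2] [ 315.  -205.9   10. ]
coupling 0.41 [286.6 200.8] [534.3 120.4  10. ]
coupling 0.17 [295.6 168. ] [653.   88.8  10. ]
scene [1148.1 -716.5  759.5]
jig 0.83 [333.9 222.6] [561.  -11.9   0. ]
rail_face 0.81 [347.9 233.3] [637.8 -39.2  20. ]
rail_face 0.65 [335.6 222.2] [578.9 -25.5  20. ]
stop_face 0.86 [376.2 215.1] [647.5  85.4  20. ]
lip 0.57 [360.4 213.3] [603.7  63.5  16. ]
lip 0.53 [212.9 287.5] [ 520.7 -425.6   16. ]
line 0.81 [344.  213.8] [563.5  32.8  10. ]
line 0.69 [356.8 200.8] [550.1 113.8  10. ]
pocket 0.95 [368.9 218.8] [635.1  66.1  10. ]
flange 0.71 [297.1 223.4] [ 490.2 -100.1   10. ]
flange 0.7 [264.7 201.6] [334.3 -94.8  10. ]
flange 0.56 [235.1 217.2] [ 329. -211.   10.]
coupling 0.44 [356.3 201.8] [552.4 108.4  10. ]
{'t': 0.9, 'qpos': array([-1.2,  0.4,  1.6, -0. ,  1.1, -0. ]), 'qvel': array([-0., -0.,  0., -0.,  0.,  0.]), 'joint_torque': array([  0. , -54.5, -27.4,   0.1,   0. ,  -0. ]), 'ee_pos': array([ 231.1, -580.7,  222.7]), 'orientation': array([ 3.1,  0.6, -0. ]), 'ft_force': array([ 0.9, -0.3, -0.2]), 'moment': array([-0.,  0., -0.]), 'grasp_force': 0.0, 'width': 87.91626498070482}
```

Run:
```python
import cv2
a=cv2.imread("pics/top0.png")[145:285,260:400]; b=cv2.imread("pics/scene0.png")[160:300,220:420]
cv2.imwrite("pics/a0.png",cv2.resize(a,None,fx=4.2,fy=4.2,interpolation=2)); cv2.imwrite("pics/b0.png",cv2.resize(b,None,fx=4,fy=4,interpolation=2))
```

```text
(no output)
```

View pics/a0.png

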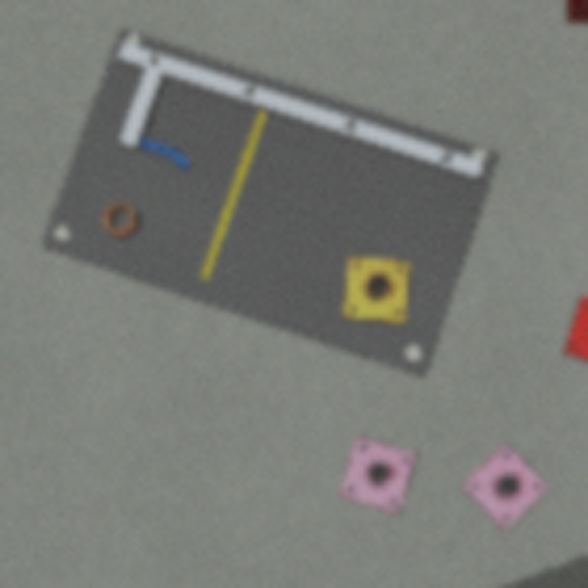

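View pics/b0.png

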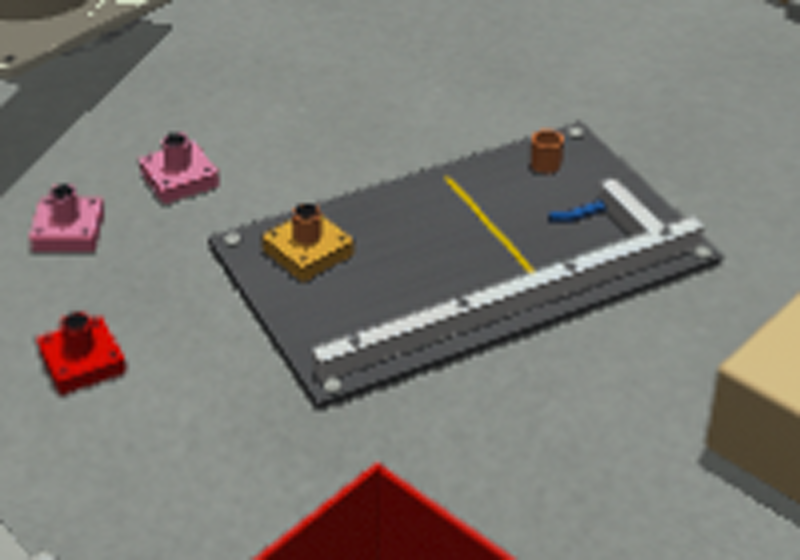

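The top crop shows the jig with the rail along its upper side, and the true flange, which is yellow, at crop (377,290). The pink and red ones are look-alikes off the plate. Next I fit the jig and flange poses.

```bash
cat >> h.py <<'E'
from scipy.optimize import least_squares
from scipy.spatial.transform import Rotation as R
def flange_mask(im,P,r=25):
    hsv=cv2.cvtColor(im["pixels"],cv2.COLOR_RGB2HSV); m=((hsv[...,0]>14)&(hsv[...,0]<34)&(hsv[...,1]>110)&(hsv[...,2]>70)).astype(np.uint8)
    c=proj(im,P); k=np.zeros_like(m); cv2.circle(k,(int(c[0]),int(c[1])),r,1,-1); return m*k
E
python3 - <<'E'
from h import *
np.set_printoptions(precision=2,suppress=True)
t=viewer.get_image("top"); s=viewer.get_image("scene")
f=lambda im,o,k,L:[np.array(p)/k+np.array(o)-.5+.5/k for p in L]
J=[(-100,-170,10),(100,-170,10),(100,170,10),(-100,170,10),(70,-160,30),(70,120,30),(2,120,30),(84,-160,30)]
tp=f(t,(260,145),4.2,[(425,376),(497,155),(127,32),(45,246),(473,177),(158,73),(138,147),(482,152)])
sp=f(s,(220,160),4,[(210,238),(318,402),(720,258),(580,122)])
def pose(p,q): c,si=np.cos(p[2]),np.sin(p[2]); return np.array([p[0]+c*q[0]-si*q[1],p[1]+si*q[0]+c*q[1],q[2]])
def res(p): return np.concatenate([proj(t,pose(p,J[i]))-tp[i] for i in range(8)]+[proj(s,pose(p,J[i]))-sp[i] for i in range(4)])
r=least_squares(res,[565,-25,-.32],loss="soft_l1"); print("jig",r.x); print(res(r.x).reshape(-1,2))
tf=f(t,(260,145),4.2,[(347,258),(411,264),(405,323),(342,317)])
F=[(25,25,26),(25,-25,26),(-25,-25,26),(-25,25,26)]
sf=f(s,(220,160),4,[(301,207),(262,238),(304,264),(353,240)]); Fs=[(-25,25,26),(-25,-25,26),(25,-25,26),(25,25,26)]
g=lambda p: np.concatenate([proj(t,pose(p,F[i]))-tf[i] for i in range(4)]+[proj(s,pose(p,Fs[i]))-sf[i] for i in range(4)])
q=least_squares(g,[481,-102,-.09],loss="soft_l1").x; print("fl",q); print(g(q).reshape(-1,2))
a=-r.x[2]; d=q[:2]-r.x[:2]; print("flange in jig",[np.cos(a)*d[0]-np.sin(a)*d[1],np.sin(a)*d[0]+np.cos(a)*d[1]],q[2]-r.x[2])
np.save("jig.npy",r.x)
o=ctrl.get_obs(); print(R.from_rotvec(o["orientation"]).as_matrix(),o["t"])
E
```

```text
jig [565.28 -11.67  -0.34]
[[ 0.06 -0.41]
 [ 0.33 -0.94]
 [-1.62 -1.09]
 [-1.09 -0.25]
 [ 1.33 -0.41]
 [ 0.89 -0.41]
 [-0.78 -0.26]
 [ 0.4   1.84]
 [-1.26 -0.66]
 [-0.4  -0.25]
 [ 0.47 -1.35]
 [-0.63 -0.74]]
fl [484.37 -99.04  -0.06]
[[ 0.13 -0.14]
 [-0.75 -0.87]
 [ 0.1  -0.68]
 [ 0.67  0.04]
 [ 1.8  -0.32]
 [-1.   -1.07]
 [-0.66  0.26]
 [-0.29 -1.11]]
flange in jig [np.float64(-47.3367424644988), np.float64(-109.26541357139602)] 0.27637664189870037
[[ 0.93  0.37 -0.  ]
 [ 0.37 -0.93 -0.  ]
 [-0.   -0.   -1.  ]] 1.0
```

```bash
cat >> h.py <<'E'
def rect(im,p,z,xr,yr,st=.5):
    X,Y=np.meshgrid(np.arange(*xr,st),np.arange(*yr,st),indexing="ij")
    c,s=np.cos(p[2]),np.sin(p[2]); W=np.stack([p[0]+c*X-s*Y,p[1]+s*X+c*Y,np.full_like(X,z)],-1).reshape(-1,3)
    T=np.linalg.inv(np.array(im["T"])); q=W@T[:3,:3].T+T[:3,3]; q=q*[1,-1,-1]
    K=np.array([[im["fx"],0,im["cx"]],[0,im["fy"],im["cy"]],[0,0,1.]])
    uv=cv2.projectPoints(q,np.zeros(3),np.zeros(3),K,np.array(im["dist_coeffs"],float))[0].reshape(*X.shape,2).astype(np.float32)
    return cv2.remap(im["pixels"],uv,None,cv2.INTER_CUBIC)
E
python3 - <<'E'
from h import *
from scipy.ndimage import gaussian_filter1d as G
np.set_printoptions(precision=2,suppress=True)
p=np.load("jig.npy")
ims={c:viewer.get_image(c) for c in("top","scene")}
def edge(c,name,z,axis,v,lo,hi,w=10):
    # edge at axis=v, spanning lo..hi on the other axis; returns offset at both ends of line fit and signs
    xr=(v-w,v+w); yr=(lo,hi)
    I=rect(ims[c],p,z,*( (xr,yr) if axis==0 else (yr,xr))).astype(float).mean(2)
    if axis==1: I=I.T
    g=G(I,3,axis=0,order=1); g=G(g,6,axis=1); k=np.abs(g).argmax(0); ok=np.abs(g).max(0)>.5*np.median(np.abs(g).max(0))
    x=np.linspace(lo,hi,len(k)); d=-w+.5*k; a=np.polyfit(x[ok],d[ok],1)
    for _ in range(2):
        r=abs(d-np.polyval(a,x)); m=ok&(r<max(1,np.median(r[ok])*2)); a=np.polyfit(x[m],d[m],1)
    print(c,name,"off mid %.2f slope %.4f"%(np.polyval(a,(lo+hi)/2),a[0]),"sign",np.sign(g[k[len(k)//2],len(k)//2]))
for c in ims:
    edge(c,"plate-x",10,0,-100,-140,140); edge(c,"plate-y",10,1,-170,-80,60); edge(c,"plate+y",10,1,170,-80,60)
    edge(c,"rail top84",30,0,84,-150,150,6); edge(c,"rail top70",30,0,70,-150,100,6);edge(c,"line25",10,1,27.5,-90,60,5);edge(c,"line32",10,1,32.5,-90,60,5); edge(c,"stop120",30,1,120,6,60,6)
L=[np.vstack([cv2.resize(rect(ims[c],p,z,(-110,110),(-180,180),1),(720,440))[:, :, ::-1]]) for c,z in(("top",26),)]
v=rect(ims["top"],p,26,(-110,110),(-180,180),.5)[::-1,:, ::-1]; cv2.imwrite("pics/r0.png",v); print(v.shape)
E
```

```text
top plate-x off mid -2.63 slope 0.0042 sign -1.0
top plate-y off mid -1.44 slope -0.0050 sign -1.0
top plate+y off mid 0.18 slope -0.0093 sign 1.0
top rail top84 off mid -0.44 slope 0.0059 sign -1.0
top rail top70 off mid -1.51 slope 0.0041 sign 1.0
top line25 off mid -1.58 slope -0.0023 sign 1.0
top line32 off mid 1.60 slope -0.0025 sign -1.0
top stop120 off mid -0.43 slope 0.0005 sign 1.0
scene plate-x off mid 2.55 slope 0.0042 sign -1.0
scene plate-y off mid -3.85 slope -0.0046 sign -1.0
scene plate+y off mid 0.18 slope -0.0017 sign 1.0
scene rail top84 off mid 2.29 slope 0.0038 sign -1.0
scene rail top70 off mid 2.20 slope 0.0039 sign 1.0
scene line25 off mid 0.57 slope -0.0049 sign 1.0
scene line32 off mid 1.62 slope -0.0060 sign -1.0
scene stop120 off mid 0.25 slope -0.0281 sign 1.0
(440, 720, 3)
```

View pics/r0.png

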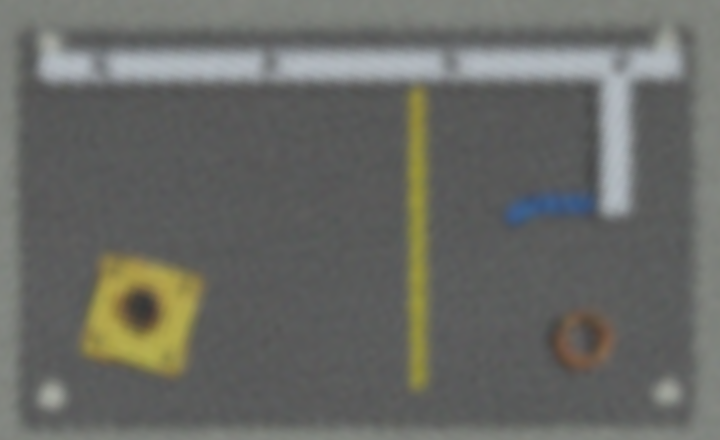

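Request:
play_rows --pt "12.6 31.2 0" --pt "12.6 31.2 0" --pt "12.6 31.2 0" --pt "12.6 31.2 0" --pt "12.6 31.2 0" --pt "12.6 31.2 0" --pt "12.6 31.2 0" --pt "12.6 31.2 0" --yaw '[-2.6,-2.6,-2.6,-2.6,-2.6,-2.6,-2.6,-2.6]' --gripper 0.77

```text
t: 1.77
ee_pos: [332.3, -329.6, 222.9]
orientation: [3.141, 0.021, 0.001]
ft_force: [0.9, 0.3, 0.5]
width: 38.2
grasp_force: 0.0
```

Request:
play_rows --pt "12.6 31.2 0" --pt "12.6 31.2 0" --pt "12.6 31.2 0" --pt "12.6 31.2 0" --pt "12.6 31.2 0" --pt "12.6 31.2 0" --pt "12.6 31.2 0" --pt "12.6 31.2 0" --yaw '[-2.6,-2.6,-2.6,-2.6,-2.6,-2.6,-2.6,-2.6]'

```text
t: 2.43
ee_pos: [433.2, -79.9, 223.0]
orientation: [3.094, -0.546, 0.001]
ft_force: [0.2, 0.2, -0.2]
width: 20.0
grasp_force: 0.0
```

Request:
play_rows --pt "0 0 -30" --pt "0 0 -30" --pt "0 0 -30" --pt "0 0 -30" --pt "0 0 -30" --pt "0 0 -10" --pt "0 0 0" --pt "0 0 0" --yaw '[0,0,0,0,0,0,0,0]'

```text
t: 3.1
ee_pos: [432.9, -81.5, 63.0]
orientation: [-3.094, 0.543, 0.001]
ft_force: [0.6, -1.1, 0.9]
width: 20.1
grasp_force: 0.0
```

Request:
play_rows --pt "0 0 -25" --pt "0 0 -15" --pt "0 0 -8" --pt "0 0 0" --yaw '[0,0.2,0,0]'

```text
t: 3.43
ee_pos: [433.1, -81.6, 14.9]
orientation: [3.095, -0.538, 0.0]
ft_force: [-1.3, 0.6, -0.4]
width: 20.5
grasp_force: 0.0
```

Run:
```python
from h import *
p=[565.6,-12.3,-.3435]; np.save("jig.npy",p)
i=viewer.get_image("scene"); cv2.imwrite("pics/s1.png",cv2.resize(i["pixels"][120:300,200:420,::-1],None,fx=3,fy=3,interpolation=2))
```

```text
(no output)
```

View pics/s1.png

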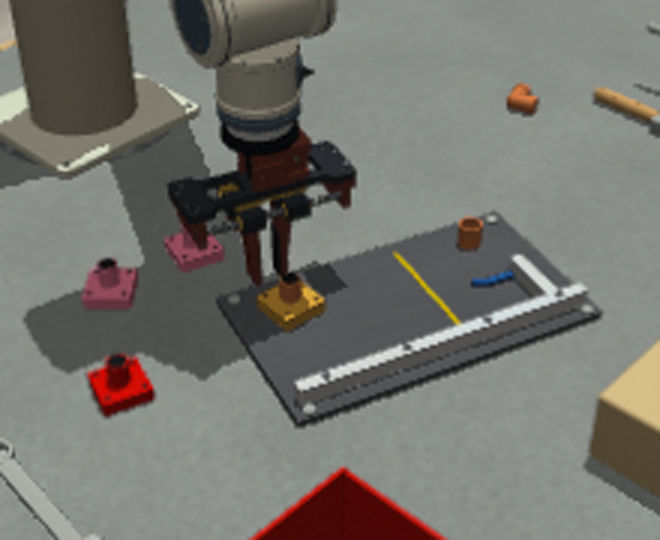

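The pusher is in place behind the flange, which shows at (290,300), with the fingers clear of it. I'll push along jig +x.

Request:
play_rows --pt "5.65 -2.02 0" --pt "5.65 -2.02 0" --pt "5.65 -2.02 0" --pt "5.65 -2.02 0" --pt "5.65 -2.02 0" --pt "5.65 -2.02 0" --pt "5.65 -2.02 0" --pt "5.65 -2.02 0" --yaw '[0,0,0,0,0,0,0,0]'

```text
t: 4.15
ee_pos: [477.4, -97.6, 14.6]
orientation: [-3.095, 0.538, 0.004]
ft_force: [-6.8, 1.8, 4.9]
width: 20.2
grasp_force: 2.9
```

Request:
play_rows --pt "5.65 -2.02 0" --pt "5.65 -2.02 0" --pt "5.65 -2.02 0" --pt "5.65 -2.02 0" --pt "5.65 -2.02 0" --pt "5.65 -2.02 0" --pt "4.7 -1.68 0" --pt "3.77 -1.35 0" --yaw '[0,0,0,0,0,0,0,0]'

```text
t: 4.82
ee_pos: [521.1, -113.2, 14.6]
orientation: [3.095, -0.538, 0.001]
ft_force: [-1.2, 1.3, -0.9]
width: 20.3
grasp_force: 0.8
```

Request:
play_rows --pt "1.88 -0.67 0" --pt "1.88 -0.67 0" --pt "1.88 -0.67 0" --pt "0 0 0" --yaw '[0,0,0,0]'

```text
t: 5.15
ee_pos: [526.0, -114.8, 14.6]
orientation: [3.095, -0.537, -0.0]
ft_force: [-1.1, 0.6, -0.5]
width: 20.3
grasp_force: 0.7
```

```bash
cat >> h.py <<'E'
def flange(ims,q0,p=None):
    # silhouette-free: fit square top (z=26) to brass mask in rectified top+scene views
    p=np.load("jig.npy") if p is None else p; out=[]
    for im in ims:
        I=rect(im,p,26,(q0[0]-45,q0[0]+45),(q0[1]-45,q0[1]+45)); h=cv2.cvtColor(I,cv2.COLOR_RGB2HSV)
        m=((h[...,0]>12)&(h[...,0]<36)&(h[...,1]>90)&(h[...,2]>60)).astype(np.uint8)
        c=max(cv2.findContours(m,0,2)[0],key=cv2.contourArea); r=cv2.minAreaRect(c)
        out.append((q0[0]-45+.5*r[0][1],q0[1]-45+.5*r[0][0],np.array(r[1])*.5,r[2]))
    return out
E
python3 - <<'E'
from h import *
i=[viewer.get_image("top"),viewer.get_image("scene")]
for f in flange(i,(38,-109)): print(f)
v=np.vstack([rect(a,np.load("jig.npy"),26,(-20,100),(-170,10),.33)[::-1,:,::-1] for a in i]); cv2.imwrite("pics/f1.png",v[:600]); print(v.shape)
E
```

```text
Traceback (most recent call last):
  File "h.py", line 32, in flange
    c=max(cv2.findContours(m,0,2)[0],key=cv2.contourArea); r=cv2.minAreaRect(c)
ValueError: max() iterable argument is empty
```

Run:
```python
from h import *
i=[viewer.get_image("top"),viewer.get_image("scene")]
v=np.vstack([rect(a,np.load("jig.npy"),26,(-30,100),(-180,20),.4)[::-1,:,::-1] for a in i]); v=v[:600]; cv2.imwrite("pics/f1.png",v); print(v.shape)
```

```text
(600, 500, 3)
```

View pics/f1.png

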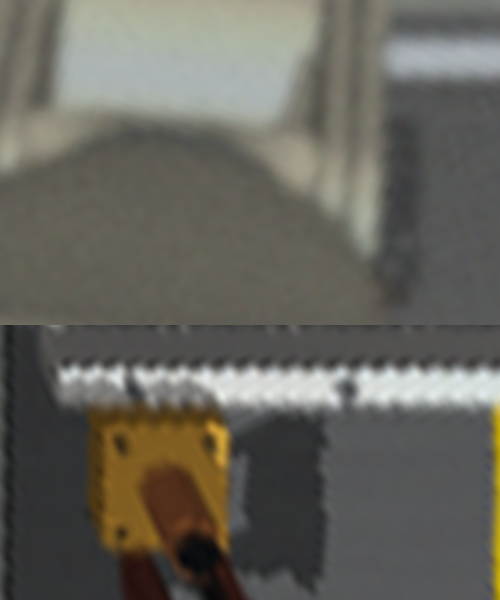

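The scene half shows the flange squared up at about (160,480), still roughly 10 mm from the rail. The arm blocks the top camera. I'll keep pushing slowly until contact.

Request:
play_rows --pt "1.88 -0.67 0" --pt "1.88 -0.67 0" --pt "1.88 -0.67 0" --pt "1.88 -0.67 0" --pt "0 0 0" --yaw '[0,0,0,0,0]'

```text
t: 5.77
ee_pos: [534.5, -117.8, 14.8]
orientation: [3.095, -0.537, 0.002]
ft_force: [0.1, 0.9, -0.9]
width: 20.3
grasp_force: 0.1
```

Request:
play_rows --pt "0.94 -0.34 0" --pt "0.94 -0.34 0" --pt "0 0 0" --yaw '[0,0,0]'

```text
t: 6.02
ee_pos: [534.8, -118.0, 14.7]
orientation: [-3.095, 0.537, 0.002]
ft_force: [-4.5, 1.7, 3.3]
width: 20.1
grasp_force: 2.3
```

Request:
play_rows --pt "0.94 -0.34 0" --pt "0.94 -0.34 0" --pt "0 0 0" --yaw '[0,0,0]'

```text
t: 6.27
ee_pos: [537.4, -118.9, 14.7]
orientation: [3.095, -0.537, 0.001]
ft_force: [-0.5, -0.3, -1.1]
width: 20.1
grasp_force: 0.8
```

Request:
play_rows --pt "0.94 -0.34 0" --pt "0.94 -0.34 0" --pt "0 0 0" --yaw '[0,0,0]'

```text
t: 6.52
ee_pos: [537.7, -119.0, 14.6]
orientation: [-3.095, 0.537, 0.005]
ft_force: [-7.5, 2.6, 4.9]
width: 20.6
grasp_force: 3.8
```

Request:
play_rows --pt "0.94 -0.34 0" --pt "0.94 -0.34 0" --pt "0 0 0" --yaw '[0,0,0]'

```text
t: 6.77
ee_pos: [537.7, -119.1, 14.4]
orientation: [-3.094, 0.537, 0.011]
ft_force: [-10.9, 3.8, 11.0]
width: 20.1
grasp_force: 6.3
```

Request:
play_rows --pt "0.94 -0.34 0" --pt "0 0 0" --yaw '[0,0]'

```text
t: 6.93
ee_pos: [537.7, -119.1, 14.3]
orientation: [-3.094, 0.537, 0.014]
ft_force: [-14.1, 6.1, 13.4]
width: 20.2
grasp_force: 7.6
```

Request:
play_rows --pt "-2 0.7 0" --pt "-5.6 2 0" --pt "-5.6 2 0" --pt "-5.6 2 0" --pt "0 0 15" --pt "0 0 25" --pt "0 0 25" --pt "0 0 0" --yaw '[0,0,0,0,0,0,0,0]'

```text
t: 7.6
ee_pos: [526.1, -114.5, 83.7]
orientation: [3.095, -0.537, 0.012]
ft_force: [1.4, 0.6, -0.3]
width: 20.1
grasp_force: 0.0
```

Request:
play_rows --pt "-2 -8 0" --pt "-4 -10 0" --pt "0 -10 0" --pt "5 -10 0" --pt "5 -10 0" --pt "5 -10 0" --pt "5 -5 0" --pt "5 -3 0" --yaw '[7,7,7,7,7,7,7,7]'

```text
t: 8.27
ee_pos: [542.4, -180.6, 79.3]
orientation: [2.982, 0.986, 0.001]
ft_force: [-0.1, 0.2, -0.0]
width: 19.8
grasp_force: 0.0
```

Request:
play_rows --pt "5 -2.6 0" --pt "4.6 0 0" --pt "0 0 0" --pt "0 0 0" --pt "0 0 0" --pt "0 0 0" --yaw '[7,7,7,7,6,0]'

```text
t: 8.77
ee_pos: [551.7, -182.4, 79.2]
orientation: [2.565, 1.813, 0.0]
ft_force: [-0.1, 0.4, 0.7]
width: 20.4
grasp_force: 0.0
```

Run:
```python
from h import *
p=np.load("jig.npy")
i=[viewer.get_image("top"),viewer.get_image("scene")]
for a in i:
    try: print(flange([a],(38,-112)))
    except Exception as e: print(e)
o=ctrl.get_obs(); d=o["ee_pos"][:2]-p[:2]; c,s=np.cos(p[2]),np.sin(p[2]); x=R.from_rotvec(o["orientation"]).as_matrix()
print("tcp jig",c*d[0]+s*d[1],-s*d[0]+c*d[1],o["ee_pos"][2],"tooly ang to jig x deg",np.degrees(np.arctan2(x[1,1],x[0,1])-p[2]),o["qpos"])
v=np.vstack([rect(a,p,26,(-20,90),(-180,20),.4)[::-1,:,::-1] for a in i]); cv2.imwrite("pics/f2.png",v); print(v.shape)
```

```text
[(41.742713928222656, -91.56261444091797, array([47.5267334 ,  7.21566391]), 89.04515838623047)]
[(44.462364196777344, -116.55638885498047, array([48.75463104, 57.74129868]), 88.72696685791016)]
tcp jig 44.18690493610906 -164.88429689590112 79.36110940862397 tooly ang to jig x deg -0.21440812708370854 [-3.39837777e-01  5.57354627e-01  1.81143597e+00 -3.59236413e-05
  7.72659379e-01  7.43007383e-03]
(550, 500, 3)
```

View pics/f2.png

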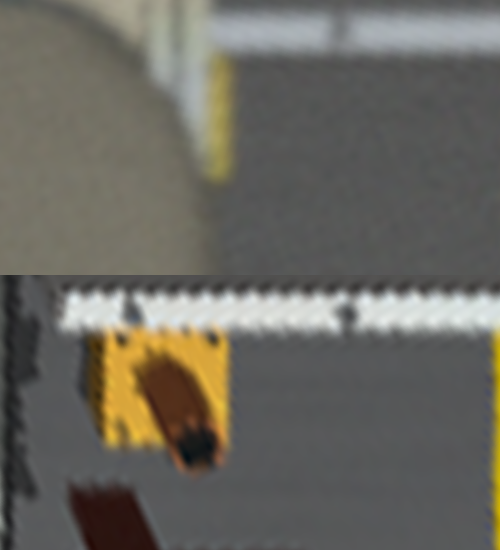

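The flange lies flush along the rail in both views, at (170,390), between jig y of about -138 and -87, well short of the line. Next I lower the pusher behind it.

Request:
play_rows --pt "-4.7 1.7 0" --pt "0 0 -20" --pt "0 0 -20" --pt "0 0 -15" --pt "0 0 -9" --pt "0 0 0" --yaw '[0.2,0,0,0,0,0]'

```text
t: 9.37
ee_pos: [545.5, -180.2, 13.9]
orientation: [-2.564, -1.81, 0.003]
ft_force: [-0.2, -0.6, 0.9]
width: 19.9
grasp_force: 0.0
```

Request:
play_rows --pt "1.68 4.71 0" --pt "1.68 4.71 0" --pt "1.35 3.77 0" --pt "1.0 2.8 0" --pt "1.07 2.8 0" --pt "1.42 3.74 0" --pt "1.42 3.74 0" --pt "1.42 3.74 0" --yaw '[0,0,0,0,0,0,0,0]'

```text
t: 10.03
ee_pos: [558.4, -151.3, 16.6]
orientation: [2.564, 1.813, -0.0]
ft_force: [-3.8, -6.8, 6.3]
width: 20.3
grasp_force: 3.8
```

Request:
play_rows --pt "1.78 4.67 0" --pt "1.78 4.67 0" --pt "1.78 4.67 0" --pt "1.78 4.67 0" --pt "1.78 4.67 0" --pt "1.78 4.67 0" --pt "1.78 4.67 0" --pt "1.78 4.67 0" --yaw '[0,0,0,0,0,0,0,0]'

```text
t: 10.7
ee_pos: [571.7, -114.1, 16.5]
orientation: [2.565, 1.813, -0.002]
ft_force: [-6.8, -8.2, 9.0]
width: 20.2
grasp_force: 5.2
```

```bash
cat >> h.py <<'E'
def tcp():
    p=np.load("jig.npy"); o=ctrl.get_obs(); d=o["ee_pos"][:2]-p[:2]; c,s=np.cos(p[2]),np.sin(p[2]); x=R.from_rotvec(o["orientation"]).as_matrix(); f=o["ft_force"]
    print("tcp jig %.1f %.1f z %.1f"%(c*d[0]+s*d[1],-s*d[0]+c*d[1],o["ee_pos"][2]),"ydeg %.2f"%np.degrees(np.arctan2(x[1,1],x[0,1])-p[2]),"F jig",c*f[0]+s*f[1],-s*f[0]+c*f[1],f[2],"t",o["t"])
E
python3 - <<'E'
from h import *
tcp(); a=viewer.get_image("scene"); print(flange([a],(43,-63)))
E
```

```text
tcp jig 40.1 -93.8 z 16.5 ydeg 0.20 F jig -3.6493284308773593 -9.995251102675155 9.04307909308635 t 10.7
[(57.0, -57.5, array([23., 56.]), 90.0)]
```

Request:
play_rows --pt "1.78 4.67 0" --pt "1.78 4.67 0" --pt "1.78 4.67 0" --pt "1.78 4.67 0" --pt "1.78 4.67 0" --pt "1.78 4.67 0" --pt "1.78 4.67 0" --pt "1.78 4.67 0" --yaw '[0,0,0,0,0,0,0,0]'

```text
t: 11.42
ee_pos: [585.2, -76.8, 16.3]
orientation: [-2.565, -1.813, 0.004]
ft_force: [-7.2, -9.8, 9.3]
width: 20.0
grasp_force: 5.6
```

Run:
```python
from h import *
tcp(); p=np.load("jig.npy")
i=[viewer.get_image("top"),viewer.get_image("scene")]
v=np.vstack([rect(a,p,26,(-20,90),(-100,100),.4)[::-1,:,::-1] for a in i]); cv2.imwrite("pics/f3.png",v)
```

```text
tcp jig 40.2 -54.1 z 16.3 ydeg 0.20 F jig -3.5066453126870103 -11.634397377472729 9.267681117168756 t 11.4167
```

View pics/f3.png

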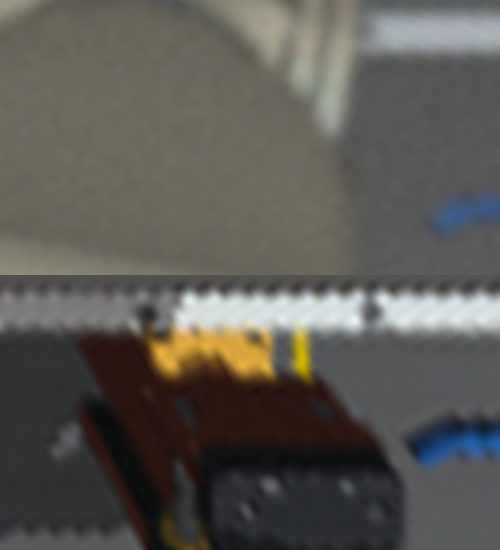

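The flange, at (210,350) in the scene half, is still tight on the rail with its leading edge short of the line. I'll continue.

Request:
play_rows --pt "1.78 4.67 0" --pt "1.78 4.67 0" --pt "1.78 4.67 0" --pt "1.78 4.67 0" --pt "1.78 4.67 0" --pt "1.78 4.67 0" --pt "1.78 4.67 0" --pt "1.78 4.67 0" --yaw '[0,0,0,0,0,0,0,0]'

```text
t: 12.18
ee_pos: [598.8, -39.4, 16.1]
orientation: [-2.564, -1.813, 0.006]
ft_force: [-8.6, -9.9, 8.6]
width: 20.6
grasp_force: 5.8
```

Request:
play_rows --pt "1.78 4.67 0" --pt "1.78 4.67 0" --pt "1.78 4.67 0" --pt "1.78 4.67 0" --pt "1.78 4.67 0" --pt "1.78 4.67 0" --pt "1.78 4.67 0" --pt "1.78 4.67 0" --yaw '[0,0,0,0,0,0,0,0]'

```text
t: 12.85
ee_pos: [612.3, -2.3, 16.0]
orientation: [-2.564, -1.813, 0.009]
ft_force: [-8.8, -10.6, 10.7]
width: 20.1
grasp_force: 6.6
```

Request:
play_rows --pt "1.42 3.74 0" --pt "1.42 3.74 0" --pt "1.42 3.74 0" --pt "1.42 3.74 0" --pt "1.07 2.8 0" --pt "1.07 2.8 0" --yaw '[0,0,0,0,0,0]'

```text
t: 13.35
ee_pos: [619.7, 17.9, 15.9]
orientation: [-2.563, -1.813, 0.01]
ft_force: [-8.7, -11.0, 8.9]
width: 20.2
grasp_force: 5.9
```

```bash
python3 -c "
from h import *
tcp()"
```

```text
tcp jig 40.8 46.7 z 15.9 ydeg 0.21 F jig -4.495495287341845 -13.33610076457281 8.921441314098239 t 13.35
```

Request:
play_rows --pt "0.71 1.87 0" --pt "0.71 1.87 0" --pt "0.71 1.87 0" --pt "0.71 1.87 0" --pt "0 0 0" --yaw '[0,0,0,0,0]'

```text
t: 13.77
ee_pos: [622.7, 25.7, 15.8]
orientation: [-2.563, -1.812, 0.009]
ft_force: [-8.7, -8.1, 6.1]
width: 20.0
grasp_force: 5.2
```

Request:
play_rows --pt "0.36 0.93 0" --pt "0.36 0.93 0" --pt "0.36 0.93 0" --pt "0 0 0" --yaw '[0,0,0,0]'

```text
t: 14.1
ee_pos: [623.7, 28.4, 15.7]
orientation: [-2.563, -1.812, 0.01]
ft_force: [-8.5, -9.2, 8.7]
width: 20.3
grasp_force: 5.6
```

```bash
python3 -c "
from h import *
tcp()"
```

```text
tcp jig 41.0 57.9 z 15.7 ydeg 0.20 F jig -4.867822776049425 -11.493459902155605 8.732668443326041 t 14.1
```

Request:
play_rows --pt "0.34 0.94 0" --pt "0.34 0.94 0" --pt "0 0 0" --yaw '[0,0,0]'

```text
t: 14.35
ee_pos: [624.1, 29.6, 15.7]
orientation: [-2.563, -1.813, 0.011]
ft_force: [-10.8, -12.7, 9.4]
width: 20.1
grasp_force: 7.6
```

Request:
play_rows --pt "0.34 0.94 0" --pt "0.34 0.94 0" --pt "0 0 0" --yaw '[0,0,0]'

```text
t: 14.6
ee_pos: [624.1, 29.7, 15.8]
orientation: [-2.564, -1.814, 0.015]
ft_force: [-12.1, -20.8, 11.9]
width: 20.0
grasp_force: 12.2
```

```bash
python3 -c "
from h import *
tcp()"
```

```text
tcp jig 41.0 59.2 z 15.8 ydeg 0.25 F jig -4.355259317892679 -23.604795449266994 11.859481018041302 t 14.6
```

It has stalled against the stop with the force rising. One more light press, then I back straight off, rise and move away to look.

Request:
play_rows --pt "0.34 0.94 0" --pt "0 0 0" --pt "-0.7 -1.9 0" --pt "-1.4 -3.8 0" --pt "-2 -5.6 0" --pt "-3.4 -9.4 0" --pt "-3.4 -9.4 0" --pt "0 0 0" --yaw '[0,0,0,0,0,0,0,0]'

```text
t: 15.27
ee_pos: [616.8, 2.7, 15.6]
orientation: [-2.566, -1.812, 0.001]
ft_force: [-1.0, -0.0, -0.1]
width: 20.3
grasp_force: 0.0
```

Request:
play_rows --pt "0 0 20" --pt "0 0 30" --pt "0 0 35" --pt "-10 -25 25" --pt "-10 -35 15" --pt "-10 -38 0" --pt "-10 -38 0" --pt "-10 -38 0" --yaw '[0,0,0,0,0,0,0,0]'

```text
t: 15.93
ee_pos: [567.3, -171.2, 141.5]
orientation: [2.564, 1.814, 0.002]
ft_force: [0.8, -0.3, 0.0]
width: 20.2
grasp_force: 0.0
```

Request:
play_rows --pt "-10 -38 0" --pt "-10 -38 0" --pt "-10 -38 0" --pt "-10 -38 0" --pt "-10 -25 0" --pt "0 0 0" --yaw '[0,0,0,0,0,0]'

```text
t: 16.43
ee_pos: [516.1, -351.5, 140.8]
orientation: [2.568, 1.807, -0.0]
ft_force: [0.1, 1.0, 0.7]
width: 20.6
grasp_force: 0.0
```

Run:
```python
from h import *
tcp(); p=np.load("jig.npy")
i=[viewer.get_image("top"),viewer.get_image("scene")]
for a in i: print(flange([a],(40,80)))
v=np.vstack([rect(a,p,26,(-20,90),(0,160),.35)[::-1,:,::-1] for a in i]); v=cv2.resize(v,None,fx=.9,fy=.9); print(v.shape); cv2.imwrite("pics/f4.png",v)
```

```text
tcp jig 67.6 -336.1 z 140.8 ydeg -0.07 F jig -0.1811324018759349 0.9471509431330591 0.7166319254777772 t 16.4333
[(41.74999237060547, 93.74999618530273, array([50.49999237, 50.49999237]), 90.0)]
[(45.170677185058594, 90.91113662719727, array([61.73760605, 45.66599655]), 0.9391909241676331)]
(567, 412, 3)
```

View pics/f4.png

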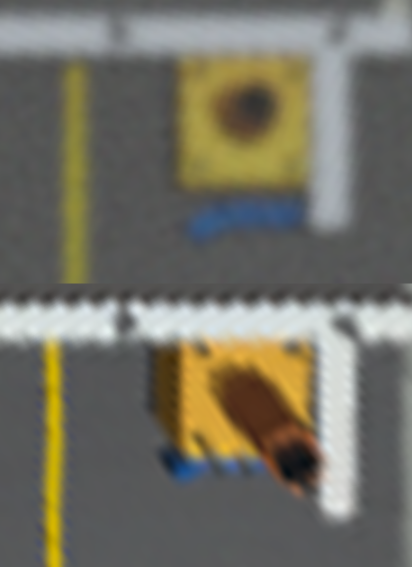

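The flange sits square in the corner in both views, at (245,120) in the top half and (245,400) in the scene half, touching the rail and stop with the lip clear. The arm is well away, so I'm handing in.

```bash
python3 -c "
from workcell import ticket
print(ticket.close_job())"
```

```text
the job is handed in; nothing more can be done
None
```

I handed the job in at about 16.5 s: the flange was pushed flat to the rail short of the line, slid along it into the corner pocket until it stalled against the end stop, and the arm finished clear.

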